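# Empty the nut bin into the tray

## Robot

A 6-joint arm with a two-finger parallel gripper is mounted at the origin on the work surface. World frame = base frame: x ahead of the robot, y to its left, z up, the work surface at z = 0. Lengths are in m, angles in degrees, forces in N, time in s.
With the tool pointing down it reaches from about 0.35 to 0.725 m from the base axis. Payload 6 kg.
Tool frame: the origin (TCP) lies midway between the tips of the shut fingers; the grasp point (between the pads) lies grip_point_offset behind it (grip_point_offset is the distance from the TCP to the grasp point, in m); z points along the fingers, y is the line along which they close (so a half turn about z gives the same grasp; the last joint's range is limited). The gripper opens to 85 mm and grips with 20 to 120 N. Pads are 22 mm wide; open, the fingers measure 114 mm over their backs; the gripper's body (76 mm by 85 mm) begins 54 mm behind the grasp point. The pads swing forward as they close: fully open they stand 13 mm farther back than shut.
Start: joints at [88.791, 2.303, 4.859, 0, -92.561, -19.12], TCP at [0.208, 0.563, 0.231] pointing down, gripper open.
Joint ranges: [-146.85, 146.85], [-73.84, 115.35], [-62.03, 85.46], [-188.31, 113.3], [-161.28, -10.13], [-171.36, 171.36]. Speed limits (degrees/s): [147.25, 147.25, 172.46, 180, 180, 180].

## Interface

Orientations are given as a 3x3 rotation matrix whose columns are the frame's x, y, z axes.
In Python, from bench import get_state, snapshot, close_job, grip_point_offset gives the robot as it stands.
- The arm moves only by the shell command python3 -m handwheel 'ROWS' [OPENING] [FORCE]. ROWS is JSON, a list of rows, each a list of 4 numbers: the shift along the tool's x, y, z in cm, then the turn about the tool's z in degrees. In form: [[x, y, z, yaw], ...]. A call has 1 to 8 rows; each row shifts and turns the commanded pose from where the row before left it, along the tool's axes as they then stand; what a row does not reach is not made up. A row lasts 1/10 s, in which the tool goes at most 50 mm and 8.59 degrees, less where a joint would pass 70% of its speed; a pose out of reach is approached as far as the arm can. A call is refused whole if a number of a shift passes 5 or a number of a turn 8.59, either way. A call with a gripper value outside its range is refused whole. OPENING is the closure, from 0 (fully open) to 1 (shut), set as the call begins (- or left out, the last holds). The fingers move at their own pace and stop on an object; FORCE is the grip in N (left out, the last holds). Time passes only in rows, so rows that do not move let the fingers close. It gives the time, the measured TCP pose, the force, the opening and the grip force at its end, in the units of the state.
- get_state(): the state, without advancing time (a new reading comes with each control period).
- snapshot(name): name is "scene" or "top"; returns a dict with "pixels" (384x512x3 uint8, blue, green, red), "depth" (384x512 float32, m along the optical axis (not along the pixel's ray), 0 where there is no reading), "intrinsics" (3x3 intrinsics, pixels), "R" (3x3) and "t" (3): a world point X has camera coordinates R X + t. Camera axes: x right, y down, z forward; pixel columns grow to the right and rows downward; lengths in m; the calibration is good to about 2 mm. A picture is of the moment at which its call begins.
- close_job(): hands the job in; it is judged then, once.
The state is a dict: "time_s": time; "qpos": joint angles; "joint_velocities": joint speeds; "effort": joint torques, N m; "position": TCP position; "orientation": TCP orientation; "ft_force": force on the tool from outside, world axes, zero at the start; "ft_torque": the same for the moment, N m; "opening": finger opening in m; "grasp_force": force on a finger pad.
Only numpy, scipy, OpenCV 4.12 (cv2) and the standard library are available. Lean on these libraries where they do the work, as an engineer would, in place of code of your own. Each camera call takes 0.05 s, during which the arm holds its last target. There are 200 camera calls.

## Task

On the workbench stands a blue tip-out bin of steel nuts under a clear hinged lid. Swing the lid fully back past its catch point so that it stays open by itself, and only then tip the bin right over by its red lever bar so that all four nuts fall into the yellow tray. Bring the empty bin back level on its rest with the lid still fully back, and leave the other things on the bench where they are.

Things in the scene. Friction and masses are not known exactly. Their poses are not given: they have to be found in the camera images.
- stand: Fixed plywood stand (base board 200 x 390 x 10 mm) that carries the bin between two wooden cheeks and a yellow catch tray. Origin on the bench surface straight below the bin's pivot. Its +y is the direction in which the bin pours, +z is up, the lever is on its -x side (towards the robot)
- tray (a point): Centre of the yellow tray's inner floor, 15 mm above the bench. Tray outside 180 (stand x) x 225 (stand y) x 34 mm high, walls 5 mm, rim 44 mm above the bench
- bin (a joint): Tilt of the blue bin about its pivot (rad): 0 = level on its rest, grows as it tips towards the tray (stand +y), end stop 1.9. The nuts have all slid out of the open bin by about 1.8. Near 0 gravity holds it level; well past half-way it falls on forward, so it must be pushed back. Friction 0.12 N m; tipping it or pushing it back takes up to about 10 N at the lever bar
- bin_pivot (a point): Middle of the bin's pivot axis, 100 mm above the bench; the axis lies along the stand's x. The bin is 108 mm wide (stand x), its floor level with the pivot, 50 mm deep, rear wall 85 mm behind the pivot (stand -y), front sloping from the pivot up to a pouring lip 36 mm ahead of it
- lever_bar (a point): Middle of the red lever bar: round, 10 mm thick, 75 mm long, parallel to the pivot axis, on a 100 mm steel lever rigid with the bin. It lies 122 mm to the stand's -x of bin_pivot and 100 mm from the pivot axis; bin level: 77 mm behind (stand -y) and 64 mm above the pivot; at the end stop the lever leans 59 degrees forward. Can be pushed, caged or pinched from above, 34 mm free each way along it
- lid (a joint): Opening of the clear lid about its hinge on the bin's rear rim (rad): 0 = shut, 2.2 = end stop, leaning back. Over-centre spring: below 1.75 it is driven shut (up to about 2 N at the lid bar), above 1.75 it snaps to the end stop and stays there while the bin is tipped
- lid_hinge (a point): Middle of the lid's hinge axis, parallel to the stand's x, 85 mm behind and 51 mm above the pivot with the bin level
- lid_bar (a point): Middle of the lid's black lift bar: round, 10 mm thick, 92 mm long, parallel to the hinge, 158 mm out from the hinge axis and 4 mm above the lid's underside, 34 mm (centre) beyond the lid's free edge, held by a 6 mm arm at each end. Lid 108 wide, 124 long, 4 thick. Shut, the bar is 155 mm above the bench and 73 mm ahead of the pivot; it rises to 309 mm on the way, 276 mm fully back
- nut0: Steel hexagon nut, 27 mm over corners, 12 mm thick, 40 g, lying in the bin at the start; origin at the centre of its underside
- nut1: Another nut, as nut0
- nut2: Another nut, as nut0
- nut3: Another nut, as nut0
- glue: Bystander: white glue bottle with orange cap, 52 mm in diameter, 130 mm high, standing; origin at the centre of its underside
- screwdriver: Bystander: red-handled screwdriver, about 200 mm long, lying on the bench; origin under its middle
- pot: Bystander: blue ceramic cup, 70 mm in diameter, 85 mm high, standing; origin at the centre of its underside

How it is judged (in metres and radians):
On the way, in this order (a step that is already met when the one before it is completed fails the run):
1. the lid is fully back past its catch point while the bin is still level (value of joint lid above 2.05 rad and value of joint bin below 0.15 rad), for 0.2 s.
2. the bin is tipped right over (value of joint bin above 1.2 rad), for 0.1 s.
At the end, for the whole second after the job is handed in: All four nuts lie at rest in the yellow tray (inside its walls and below its rim), the bin is back level (tilt under 0.1 rad) and at rest, the lid is still fully back (over 2.05 rad), and the bottle and cup stand upright (x of nut0 in the frame of tray between -0.085 and 0.085 m and y of nut0 in the frame of tray between -0.1075 and 0.1075 m and z of each of nut0, nut1, nut2, nut3 in the frame of tray below 0.03 m and linear speed of each of nut0, nut1, nut2, nut3 below 0.03 m/s and x of nut1 in the frame of tray between -0.085 and 0.085 m and y of nut1 in the frame of tray between -0.1075 and 0.1075 m and x of nut2 in the frame of tray between -0.085 and 0.085 m and y of nut2 in the frame of tray between -0.1075 and 0.1075 m and x of nut3 in the frame of tray between -0.085 and 0.085 m and y of nut3 in the frame of tray between -0.1075 and 0.1075 m and value of joint bin below 0.1 rad and velocity of joint bin between -0.1 and 0.1 rad/s and value of joint lid above 2.05 rad and angle between each of glue, pot's own z axis and vertical below 0.2 rad); the robot touches nothing.
It fails at once if the bin is tipped (over 0.3 rad) while the lid is not past its catch point (value of joint bin above 0.3 rad and value of joint lid below 1.75 rad).
It fails at once if a bystander is moved more than 30 mm (distance of any of glue, pot, screwdriver from where it was at the start of the episode above 0.03 m).
It also fails if it takes over 69 s, if anything falls off the work surface, if the arm or the gripper's body presses on something with over 40 N, if the wrist force passes 120 N, or if a joint passes its speed limit or range.

## Working session

There is one attempt and no reset: what is moved stays moved. The work goes in short steps, Python scripts to look and compute and a shell command to move; the robot and the scene stay as the last step left them, time stands still between calls to the robot, and variables do not carry over. Pictures are saved under pics/ and viewed, at most 10 in all, crops included, and the job is handed in when it is done.

```bash
ls; mkdir -p pics; python3 - <<'E'
from bench import *
import cv2,numpy as np,json
s=get_state()
print({k:np.round(v,3).tolist() for k,v in s.items()},grip_point_offset)
for n in("scene","top"):
    d=snapshot(n);cv2.imwrite(f"pics/{n}0.png",d["pixels"]);np.savez(f"{n}0.npz",**d)
    print(n,d["intrinsics"].round(1).tolist(),(-d["R"].T@d["t"]).round(3),d["R"].round(3).tolist())
E
```

```text
pics
{'time_s': 0.0, 'qpos': [88.794, 2.338, 4.801, -0.028, -92.561, -19.121], 'joint_velocities': [0.04, 0.067, -0.074, -0.024, -0.044, -0.026], 'effort': [0.0, -36.821, 34.741, 6.932, -0.005, 0.0], 'position': [0.208, 0.562, 0.23], 'orientation': [[0.938, -0.347, -0.001], [-0.347, -0.938, -0.002], [0.0, 0.002, -1.0]], 'ft_force': [-0.196, 0.285, 0.586], 'ft_torque': [-0.024, -0.037, -0.011], 'grasp_force': 0.0, 'opening': 0.086} 0.0187
scene [[367.8, 0.0, 254.8], [0.0, 367.8, 189.9], [0.0, 0.0, 1.0]] [ 1.26  -0.475  0.658] [[0.59, 0.807, -0.02], [0.462, -0.358, -0.811], [-0.662, 0.47, -0.584]]
top [[393.5, 0.0, 256.2], [0.0, 393.5, 195.0], [0.0, 0.0, 1.0]] [ 0.4   -0.05   1.139] [[0.146, -0.989, 0.002], [-0.966, -0.142, -0.218], [0.216, 0.03, -0.976]]
```

View pics/scene0.png

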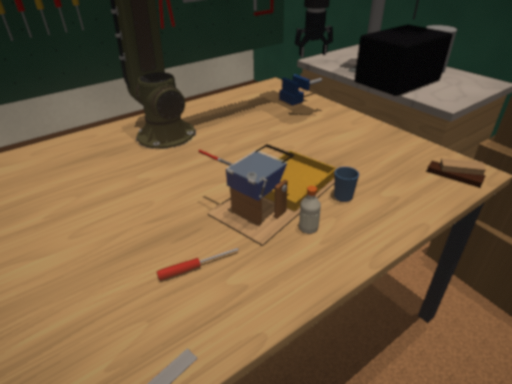

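View pics/top0.png

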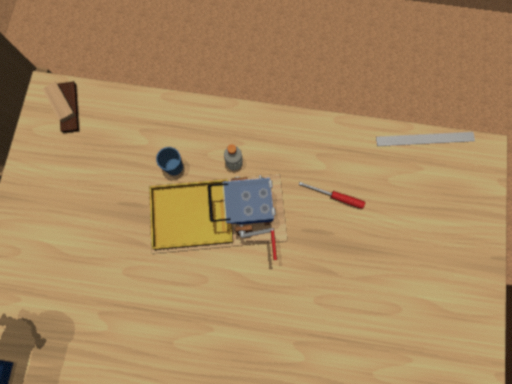

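The top picture shows the tray at (150–232, 183–250), the blue bin at (225–273, 178–224), the red lever bar near (274,245) and the black lid bar near (212,202). Next I'll enlarge both views.

```bash
python3 - <<'E'
import cv2
a=cv2.imread("pics/top0.png")[140:280,140:300];cv2.imwrite("pics/t1.png",cv2.resize(a,None,fx=5,fy=4.0,interpolation=2)[:600,:800])
b=cv2.imread("pics/scene0.png")[135:245,190:370];cv2.imwrite("pics/s1.png",cv2.resize(b,None,fx=4,fy=4,interpolation=2))
E
```

```text
(no output)
```

View pics/t1.png

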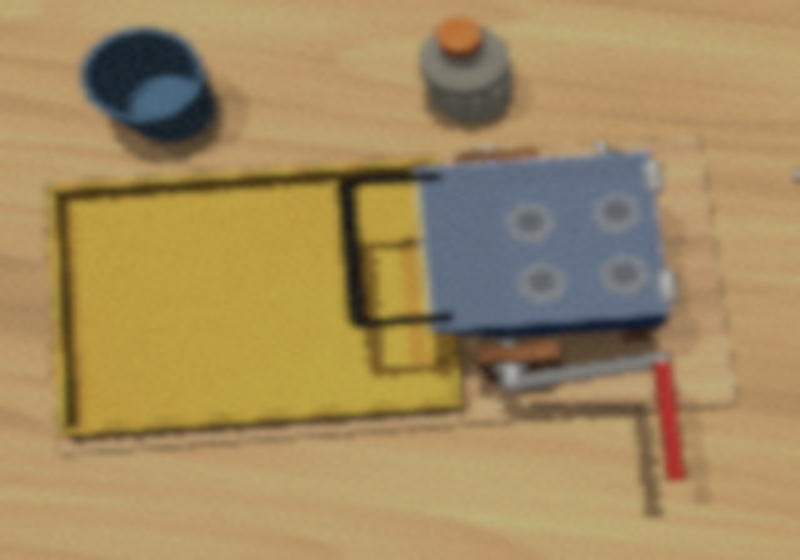

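View pics/s1.png

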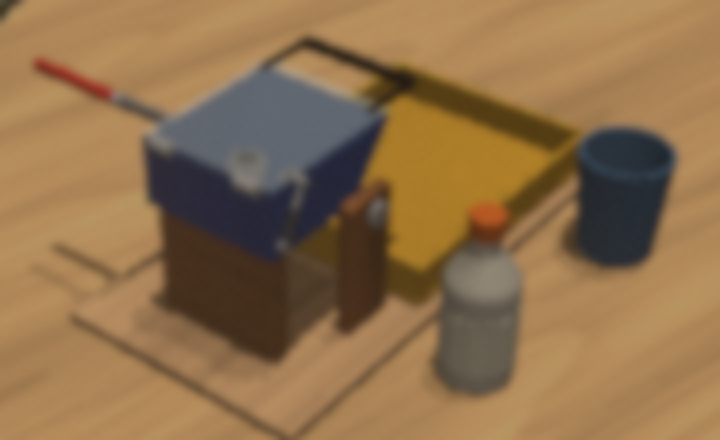

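```bash
cat > h.py <<'E'
import numpy as np,cv2
D={n:np.load(f"{n}0.npz") for n in("top","scene")}
P={n:d["intrinsics"]@np.c_[d["R"],d["t"]] for n,d in D.items()}
def tri(a,b):
    X=cv2.triangulatePoints(P["top"],P["scene"],np.array(a,float),np.array(b,float))[:,0];return X[:3]/X[3]
def plane(n,p,z):
    d=D[n];r=d["R"].T@np.linalg.inv(d["intrinsics"])@np.array([p[0],p[1],1.]);c=-d["R"].T@d["t"];return c+r*(z-c[2])/r[2]
E
python3 - <<'E'
from h import *
for nm,a,b in[("lever far",(275.4,259.5),(199.5,150.8)),("lever near",(272.6,231),(217,158.8)),("lid -x",(211.4,220.5),(267,145.3)),("lid +x",(209.2,185),(291.8,155.5))]:
    X=tri(a,b);print(nm,X.round(4),[ (lambda q:(q[:2]/q[2]).round(1)-np.array(p))(P[n]@np.r_[X,1]) for n,p in(("top",a),("scene",b))])
c=[plane("top",p,.044) for p in((150,187),(153,249),(232.4,242.5))]
for x in c:print(x.round(4))
print(np.linalg.norm(c[0]-c[1]),np.linalg.norm(c[1]-c[2]))
for nm,p,z in(("glue cap",(232,147.5),.13),("pot",(168.8,158),.085)):print(nm,plane("top",p,z).round(3))
# stand estimate
m=tri((275.4,259.5),(199.5,150.8))
E
```

```text
lever far [ 0.4625 -0.0895  0.1641] [array([-0.1,  0. ]), array([-0.1,  0. ])]
lever near [ 0.5303 -0.074   0.1654] [array([0.3, 0.2]), array([0.4, 0. ])]
lid -x [0.5365 0.0838 0.1538] [array([-0.2, -0.2]), array([-0.3,  0.1])]
lid +x [0.625  0.1027 0.1555] [array([0.5, 0.5]), array([ 0.8, -0.2])]
[0.6211 0.2884 0.044 ]
[0.4492 0.2443 0.044 ]
[0.4989 0.0298 0.044 ]
0.17747601399576585 0.22009657235926694
glue cap [0.744 0.065 0.13 ]
pot [0.703 0.241 0.085]
```

```bash
python3 -m handwheel '[[0,0,0,-8.3],[0,0,0,-8.3],[0,0,0,-8.3],[0,0,0,-8.3],[0,0,0,0]]' 0.74 30
cat > rel.py <<'E'
# bar positions (stand frame) -> rows in tool axes;  python3 rel.py y z [xoff] : shift (cm) to bring TCP to that stand point
import sys,numpy as np
from bench import get_state
a=np.radians(13);ex=np.array([np.cos(a),np.sin(a),0]);ey=np.array([-np.sin(a),np.cos(a),0]);pv=np.array([.5975,.0214,0])
s=get_state();p=np.array(s["position"]);R=np.array(s["orientation"])
x,y,z=map(float,sys.argv[1:4])
d=pv+x*ex+y*ey+[0,0,z]-p
q=p-pv
print("t",round(s["time_s"],2),"stand TCP mm",np.round([q@ex*1e3,q@ey*1e3,p[2]*1e3],1),"tool x yaw",np.degrees(np.arctan2(R[1,0],R[0,0])).round(2),"shift cm",(R.T@d*100).round(2),"F",np.round(s["ft_force"],1),"open",round(s["opening"],4),"grip",round(s["grasp_force"],1))
E
python3 rel.py 0 .073 .2
```

```text
time_s: 0.6
position: [0.2083, 0.5625, 0.2307]
orientation: [[0.975, 0.224, -0.0], [0.224, -0.975, -0.001], [-0.0, 0.001, -1.0]]
ft_force: [0.0, -0.0, 0.3]
opening: 0.0219
grasp_force: 0.0
t 0.6 stand TCP mm [-257.5  614.8  230.7] tool x yaw 12.95 shift cm [25.8  54.15  3.11] F [ 0.  -0.   0.3] open 0.0219 grip 0.0
```

```bash
python3 -m handwheel '[[0.8,1.7,0,0],[1.6,3.4,0,0],[1.6,3.4,0,0],[1.6,3.4,0,0],[1.6,3.4,0,0],[1.6,3.4,0,0],[1.6,3.4,0,0],[1.6,3.4,0,0]]' >/dev/null
python3 -m handwheel '[[1.6,3.4,0,0],[1.6,3.4,0,0],[1.6,3.4,0,0],[1.6,3.4,0,0],[1.6,3.4,0,0],[1.6,3.4,0,0],[1.6,3.4,0,0],[1.6,3.4,0,0]]' >/dev/null
python3 -m handwheel '[[1.0,1.4,0,0],[0,0,1.5,0],[0,0,1.5,0],[0,0,0,0],[0,0,0,0]]'
python3 rel.py 0 .073 .14
python3 - <<'E'
from bench import *
import cv2
a=snapshot("top")["pixels"][150:260,170:300];b=snapshot("scene")["pixels"][80:230,190:370]
cv2.imwrite("pics/c2.png",cv2.hconcat([cv2.resize(a,(400,338),interpolation=2),cv2.resize(b,(400,338),interpolation=2)]))
E
```

```text
time_s: 2.7
position: [0.5797, 0.0933, 0.2009]
orientation: [[0.975, 0.224, -0.001], [0.224, -0.975, -0.001], [-0.001, 0.0, -1.0]]
ft_force: [-0.2, 0.3, 0.2]
opening: 0.022
grasp_force: 0.0
t 2.7 stand TCP mm [ -1.1  74.1 200.9] tool x yaw 12.92 shift cm [0.12 0.1  6.09] F [-0.2  0.3  0.2] open 0.022 grip 0.0
```

View pics/c2.png

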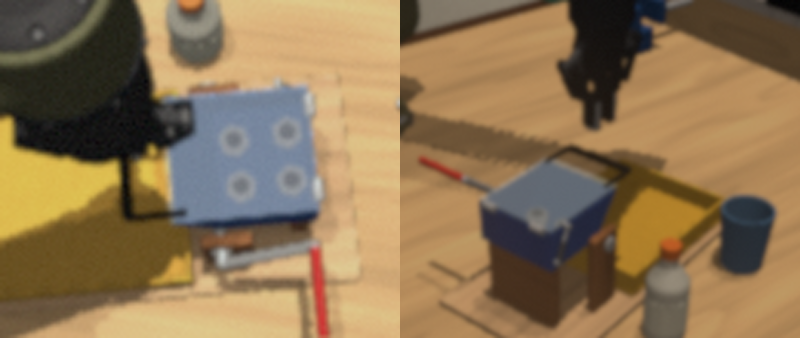

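The fingers, at (590,115) in the right half, stand above the lid bar at (590,155). I'll go down to straddle the bar and close on it.

```bash
python3 -m handwheel '[[0,0.1,1.5,0],[0,0,1.5,0],[0,0,1.5,0],[0,0,1.5,0],[0,0,0,0]]' ; python3 rel.py 0 .073 .14
python3 -m handwheel '[[0,0,0,0],[0,0,0,0],[0,0,0,0],[0,0,0,0]]' 1 30 ; python3 rel.py 0 .073 .14
```

```text
time_s: 3.3
position: [0.5792, 0.0913, 0.1375]
orientation: [[0.975, 0.223, -0.005], [0.223, -0.975, -0.002], [-0.005, 0.0, -1.0]]
ft_force: [0.6, -0.2, -0.5]
opening: 0.0225
grasp_force: 0.0
t 3.3 stand TCP mm [ -2.1  72.2 137.5] tool x yaw 12.86 shift cm [ 0.21 -0.08 -0.25] F [ 0.6 -0.2 -0.5] open 0.0225 grip 0.0
time_s: 3.7
position: [0.5796, 0.0942, 0.141]
orientation: [[0.974, 0.225, -0.002], [0.225, -0.974, 0.004], [-0.001, -0.004, -1.0]]
ft_force: [-5.4, 9.6, -0.7]
opening: 0.0088
grasp_force: 30.5
t 3.7 stand TCP mm [ -1.1  75.  141. ] tool x yaw 12.98 shift cm [0.11 0.2  0.1 ] F [-5.4  9.6 -0.7] open 0.0088 grip 30.5
```

```bash
python3 - <<'E'
import numpy as np
f=np.radians(np.linspace(1.4,127,22));y=158*np.cos(f);z=158*np.sin(f)
print(np.c_[-np.diff(y)/10,-np.diff(z)/10].round(2).tolist())
t=np.radians(140.3)-np.linspace(0,1.86,23);y=100*np.cos(t);z=100*np.sin(t)
print(np.c_[-np.diff(y)/10,-np.diff(z)/10].round(2).tolist())
E
```

```text
[[0.13, -1.64], [0.3, -1.62], [0.46, -1.58], [0.63, -1.52], [0.78, -1.45], [0.93, -1.36], [1.07, -1.26], [1.19, -1.14], [1.3, -1.01], [1.4, -0.87], [1.48, -0.72], [1.55, -0.56], [1.6, -0.39], [1.63, -0.23], [1.65, -0.05], [1.64, 0.12], [1.62, 0.29], [1.58, 0.46], [1.53, 0.62], [1.46, 0.77], [1.37, 0.92]]
[[-0.57, -0.63], [-0.62, -0.58], [-0.66, -0.52], [-0.71, -0.46], [-0.74, -0.4], [-0.77, -0.34], [-0.8, -0.27], [-0.82, -0.2], [-0.83, -0.13], [-0.84, -0.06], [-0.85, 0.01], [-0.84, 0.08], [-0.83, 0.15], [-0.82, 0.22], [-0.79, 0.29], [-0.77, 0.35], [-0.73, 0.42], [-0.7, 0.48], [-0.65, 0.54], [-0.61, 0.59], [-0.55, 0.64], [-0.5, 0.68]]
```

```bash
python3 -m handwheel '[[0,-0.2,0,0],[0,0.13,-1.64,0],[0,0.3,-1.62,0],[0,0.46,-1.58,0],[0,0.63,-1.52,0],[0,0.78,-1.45,0],[0,0,0,0]]' 1 30|tail -3; python3 rel.py 0 .04 .22
```

```text
ft_force: [-7.6, 3.1, 1.4]
opening: 0.0085
grasp_force: 29.7
t 4.4 stand TCP mm [ -0.7  50.  223.5] tool x yaw 12.81 shift cm [0.07 1.   0.35] F [-7.6  3.1  1.4] open 0.0085 grip 29.7
```

```bash
python3 -m handwheel '[[0,0.93,-1.36,0],[0,1.07,-1.26,0],[0,1.19,-1.14,0],[0,1.3,-1.01,0],[0,1.4,-0.87,0],[0,1.48,-0.72,0],[0,1.55,-0.56,0],[0,0,0,0]]'|tail -3; python3 rel.py 0 -.047 .285
python3 -m handwheel '[[0,1.6,-0.39,0],[0,1.63,-0.23,0],[0,1.65,-0.05,0],[0,1.64,0.12,0],[0,1.62,0.29,0],[0,0,0,0]]'|tail -3; python3 rel.py 0 -.128 .285
```

```text
ft_force: [-0.1, 5.0, 9.5]
opening: 0.0084
grasp_force: 30.4
t 5.2 stand TCP mm [ 1.00e-01 -4.02e+01  2.92e+02] tool x yaw 12.76 shift cm [-0.01  0.68  0.7 ] F [-0.1  5.   9.5] open 0.0084 grip 30.4
ft_force: [7.1, 2.4, 1.9]
opening: 0.0085
grasp_force: 30.9
t 5.8 stand TCP mm [ 2.000e-01 -1.222e+02  2.913e+02] tool x yaw 12.72 shift cm [-0.02  0.58  0.63] F [7.1 2.4 1.9] open 0.0085 grip 30.9
```

```bash
python3 -m handwheel '[[0,1.58,0.46,0],[0,1.53,0.62,0],[0,1.46,0.77,0],[0,0.6,0.4,0],[0,0,0,0]]'|tail -3; python3 rel.py 0 -.181 .262
python3 -m handwheel '[[0,0,0,0],[0,0,0,0],[0,0,0,0]]' 0.7; python3 rel.py 0 -.181 .262
python3 -m handwheel '[[0,0,-1.5,0],[0,0,-2.5,0],[0,0,-2.5,0],[0,0,0,0]]'|tail -3
python3 - <<'E'
from bench import *
import cv2
a=snapshot("top")["pixels"][150:300,140:340];b=snapshot("scene")["pixels"][50:250,150:390]
cv2.imwrite("pics/c3.png",cv2.hconcat([cv2.resize(a,(400,333),interpolation=2),cv2.resize(b,(400,333),interpolation=2)]))
E
```

```text
ft_force: [7.9, 1.4, 1.2]
opening: 0.0085
grasp_force: 30.5
t 6.3 stand TCP mm [ 1.000e-01 -1.733e+02  2.681e+02] tool x yaw 12.76 shift cm [-0.01  0.76  0.61] F [7.9 1.4 1.2] open 0.0085 grip 30.5
time_s: 6.6
position: [0.6344, -0.1462, 0.2684]
orientation: [[0.975, 0.222, -0.001], [0.222, -0.975, -0.001], [-0.002, 0.0, -1.0]]
ft_force: [-1.4, 0.2, -1.2]
opening: 0.0256
grasp_force: 0.0
t 6.6 stand TCP mm [  -1.7 -171.6  268.4] tool x yaw 12.83 shift cm [0.17 0.94 0.64] F [-1.4  0.2 -1.2] open 0.0256 grip 0.0
ft_force: [-0.5, -0.0, 0.3]
opening: 0.0257
grasp_force: 0.0
```

View pics/c3.png

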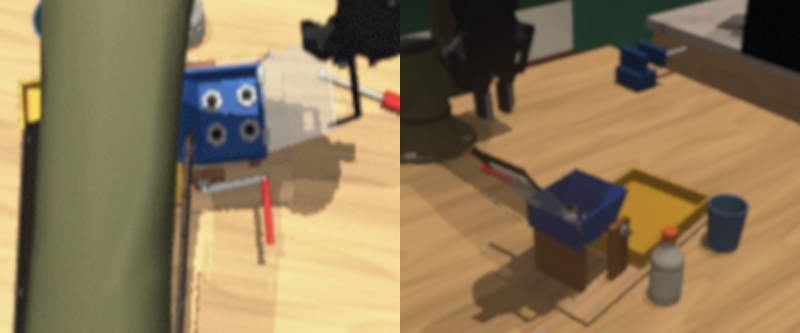

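The lid is fully back, with its bar at (355,100) on the left, and the bin is level with 4 nuts in it. Now the lever bar.

```bash
python3 -m handwheel '[[-2,0,0,0],[-3,0,0,0],[-3,0,0,0],[-3,0,0,0],[-1.8,-1.5,0,0],[0,-3,0,0],[0,-3,0,0],[0,-2,0,0]]'|tail -3
python3 -m handwheel '[[0,0,2,0],[0,0,3,0],[0,0,3,0],[0,0,3,0],[0,0,2,0],[0,0,0,0]]'|tail -3; python3 rel.py -.130 -.077 .150
```

```text
ft_force: [0.0, 0.8, -0.5]
opening: 0.0255
grasp_force: 0.0
ft_force: [0.1, 0.1, 0.4]
opening: 0.0259
grasp_force: 0.0
t 8.5 stand TCP mm [-130.9  -75.2  199.2] tool x yaw 12.88 shift cm [0.13 0.19 4.92] F [0.1 0.1 0.4] open 0.0259 grip 0.0
```

```bash
python3 -m handwheel '[[0,0.1,1.7,0],[0,0,1.7,0],[0,0,1.6,0],[0,0,0,0]]'|tail -3
python3 rel.py -.130 -.077 .150; python3 -m handwheel '[[0,0,0,0],[0,0,0,0],[0,0,0,0],[0,0,0,0]]' 1 60|tail -3; python3 rel.py -.130 -.077 .150
```

```text
ft_force: [0.0, 0.7, 0.6]
opening: 0.0254
grasp_force: 0.0
t 8.9 stand TCP mm [-129.9  -76.5  151.6] tool x yaw 12.87 shift cm [-0.    0.05  0.16] F [0.  0.7 0.6] open 0.0254 grip 0.0
ft_force: [-2.9, 4.9, 1.4]
opening: 0.0073
grasp_force: 58.6
t 9.3 stand TCP mm [-128.8  -76.   154.6] tool x yaw 12.91 shift cm [-0.12  0.1   0.46] F [-2.9  4.9  1.4] open 0.0073 grip 58.6
```

```bash
python3 -m handwheel '[[0,-0.57,-0.63,0],[0,-0.62,-0.58,0],[0,-0.66,-0.52,0],[0,-0.71,-0.46,0],[0,-0.74,-0.4,0],[0,0,0,0]]'|tail -3; python3 rel.py -.130 -.0435 .176
python3 -m handwheel '[[0,-0.77,-0.34,0],[0,-0.8,-0.27,0],[0,-0.82,-0.2,0],[0,-0.83,-0.13,0],[0,-0.84,-0.06,0],[0,0,0,0]]'|tail -3; python3 rel.py -.130 -.004 .186
```

```text
ft_force: [-2.6, -5.2, -0.1]
opening: 0.0075
grasp_force: 59.4
t 9.9 stand TCP mm [-129.1  -43.8  181.4] tool x yaw 12.9 shift cm [-0.09 -0.03  0.54] F [-2.6 -5.2 -0.1] open 0.0075 grip 59.4
ft_force: [-9.1, -5.2, 11.8]
opening: 0.0069
grasp_force: 59.0
t 10.5 stand TCP mm [-129.5   -4.2  193.5] tool x yaw 12.88 shift cm [-0.05 -0.02  0.75] F [-9.1 -5.2 11.8] open 0.0069 grip 59.0
```

```bash
python3 -m handwheel '[[0,-0.85,-0.2,0],[0,-0.84,0.0,0],[0,-0.83,0.15,0],[0,-0.82,0.22,0],[0,-0.79,0.29,0],[0,-0.77,0.35,0],[0,0,0,0]]'|tail -3; python3 rel.py -.130 .045 .176
python3 -m handwheel '[[0,-0.73,0.42,0],[0,-0.7,0.48,0],[0,-0.65,0.54,0],[0,0,0,0]]'|tail -3; python3 rel.py -.130 .066 .161
```

```text
ft_force: [-7.1, -0.6, 0.0]
opening: 0.007
grasp_force: 61.9
t 11.2 stand TCP mm [-129.5   46.7  181.9] tool x yaw 12.96 shift cm [-0.05  0.17  0.59] F [-7.1 -0.6  0. ] open 0.007 grip 61.9
ft_force: [2.3, 5.8, 1.0]
opening: 0.0073
grasp_force: 60.9
t 11.6 stand TCP mm [-130.1   68.5  167.2] tool x yaw 12.99 shift cm [0.01 0.25 0.61] F [2.3 5.8 1. ] open 0.0073 grip 60.9
```

Now the last part, a wait for the nuts to slide, and a look.

```bash
python3 -m handwheel '[[0,-0.61,0.59,0],[0,-0.55,0.64,0],[0,-0.45,0.6,0],[0,0,0,0],[0,0,0,0],[0,0,0,0],[0,0,0,0],[0,0,0,0]]'|tail -3; python3 rel.py -.130 .084 .142
python3 -m handwheel '[[0,0,0,0],[0,0,0,0],[0,0,0,0],[0,0,0,0],[0,0,0,0],[0,0,0,0],[0,0,0,0],[0,0,0,0]]'|tail -3; python3 rel.py -.130 .084 .142
python3 - <<'E'
from bench import *
import cv2
a=snapshot("top")["pixels"][150:300,140:340];b=snapshot("scene")["pixels"][50:250,150:390]
cv2.imwrite("pics/c4.png",cv2.hconcat([cv2.resize(a,(400,333),interpolation=2),cv2.resize(b,(400,333),interpolation=2)]))
E
```

```text
ft_force: [-24.6, 3.2, 7.7]
opening: 0.0072
grasp_force: 60.5
t 12.4 stand TCP mm [-130.    84.7  148.4] tool x yaw 12.96 shift cm [-0.    0.07  0.64] F [-24.6   3.2   7.7] open 0.0072 grip 60.5
ft_force: [-27.3, 1.3, 6.0]
opening: 0.0073
grasp_force: 60.5
t 13.2 stand TCP mm [-129.9   84.7  148.5] tool x yaw 12.96 shift cm [-0.    0.07  0.65] F [-27.3   1.3   6. ] open 0.0073 grip 60.5
```

View pics/c4.png

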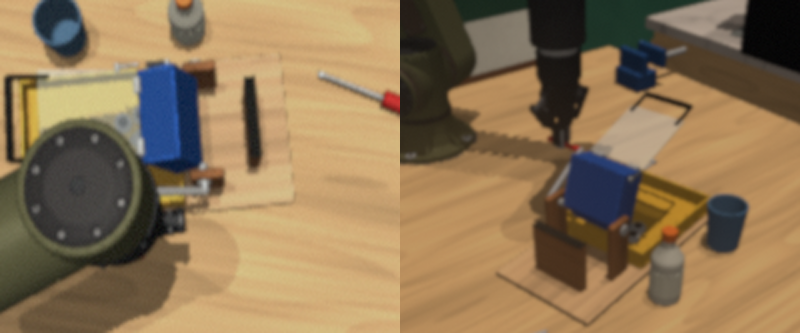

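The bin is right over, the lid still back, and nuts can be seen in the tray near (633,235) on the right. First two steps back, checking the side force.

```bash
python3 -m handwheel '[[-0.1,0.45,-0.6,0],[0,0.55,-0.64,0],[0,0.61,-0.59,0],[0,0.65,-0.54,0],[0,0,0,0]]'|tail -3; python3 rel.py -.130 .060 .170
python3 -m handwheel '[[0,0.7,-0.48,0],[0,0.73,-0.42,0],[0,0.77,-0.35,0],[0,0.79,-0.29,0],[0,0.82,-0.22,0],[0,0.83,-0.15,0],[0,0,0,0]]'|tail -3; python3 rel.py -.130 .013 .193
```

```text
ft_force: [-7.2, 6.7, 8.9]
opening: 0.007
grasp_force: 61.1
t 13.8 stand TCP mm [-129.1   61.7  174.7] tool x yaw 12.96 shift cm [-0.09  0.17  0.47] F [-7.2  6.7  8.9] open 0.007 grip 61.1
ft_force: [0.9, 1.7, 15.2]
opening: 0.0069
grasp_force: 60.3
t 14.5 stand TCP mm [-128.9   13.1  197.1] tool x yaw 12.88 shift cm [-0.11  0.01  0.41] F [ 0.9  1.7 15.2] open 0.0069 grip 60.3
```

```bash
python3 -m handwheel '[[0,0.84,-0.1,0],[0,0.85,0.0,0],[0,0.84,0.06,0],[0,0.83,0.13,0],[0,0.82,0.2,0],[0,0.8,0.27,0],[0,0.77,0.34,0],[0,0,0,0]]'|tail -3; python3 rel.py -.130 -.044 .180
python3 -m handwheel '[[0,0.74,0.4,0],[0,0.71,0.46,0],[0,0.66,0.52,0],[0,0.55,0.5,0],[0,0,0,0]]'|tail -3; python3 rel.py -.130 -.077 .157
```

```text
ft_force: [-0.3, 0.4, -0.9]
opening: -0.0005
grasp_force: 0.0
t 15.3 stand TCP mm [-128.   -45.4  186.6] tool x yaw 12.78 shift cm [-0.21 -0.14  0.66] F [-0.3  0.4 -0.9] open -0.0005 grip 0.0
ft_force: [-14.9, 20.1, 21.1]
opening: -0.0001
grasp_force: 15.5
t 15.8 stand TCP mm [-129.6  -67.4  166.4] tool x yaw 13.01 shift cm [-0.04  0.97  0.93] F [-14.9  20.1  21.1] open -0.0001 grip 15.5
```

The bar slipped out on the way down, so the shut fingers now rest on it. I'll lift off and look.

```bash
python3 -m handwheel '[[0,0,-1.5,0],[0,0,-3,0],[0,0,-3,0],[-3,0,-2,0],[-4,0,-1,0],[-4,0,0,0],[-3,2,0,0],[0,0,0,0]]'|tail -3; python3 rel.py -.130 -.077 .157
python3 -m handwheel '[[0,4,0,0],[0,4,0,0],[0,4,0,0],[0,4,0,0],[0,2,0,0],[0,0,0,0]]'|tail -3; python3 rel.py -.130 -.077 .157
python3 - <<'E'
from bench import *
import cv2
a=snapshot("top")["pixels"][150:300,140:340];b=snapshot("scene")["pixels"][50:250,150:390]
cv2.imwrite("pics/c5.png",cv2.hconcat([cv2.resize(a,(400,300),interpolation=2),cv2.resize(b,(400,300),interpolation=2)]))
E
```

```text
ft_force: [0.7, -0.1, 0.9]
opening: 0.0002
grasp_force: 0.0
t 16.6 stand TCP mm [-272.   -91.4  269.9] tool x yaw 12.77 shift cm [14.16 -1.51 11.33] F [ 0.7 -0.1  0.9] open 0.0002 grip 0.0
ft_force: [0.2, -0.3, 0.3]
opening: -0.0002
grasp_force: 0.0
t 17.2 stand TCP mm [-270.8 -272.1  266.5] tool x yaw 12.68 shift cm [ 14.02 -19.56  10.93] F [ 0.2 -0.3  0.3] open -0.0002 grip 0.0
```

View pics/c5.png

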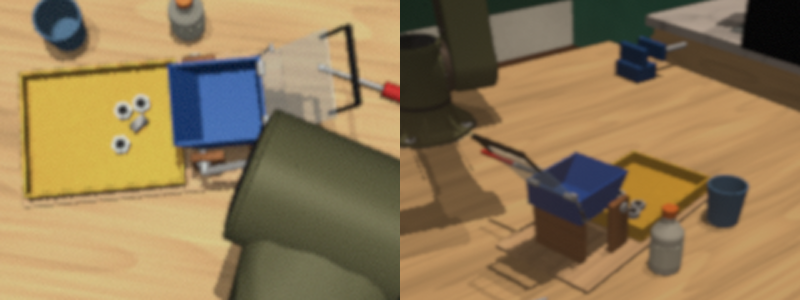

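```bash
python3 - <<'E'
from h import *
from bench import snapshot
a=np.radians(13);ex=np.array([np.cos(a),np.sin(a),0]);ey=np.array([-np.sin(a),np.cos(a),0]);pv=np.array([.5975,.0214,0])
for th in(0,.1):
  for nm,x,y,z in(("lid+x",.046,-.181,.276),("lid-x",-.046,-.181,.276),("lever out",-.159,-.077,.164),("lip mid",0,.036,.15)):
    c,s=np.cos(th),np.sin(th);y,z=y*c+(z-.1)*s,.1+(z-.1)*c-y*s
    X=np.r_[pv+x*ex+y*ey+[0,0,z],1];o=[]
    for n in P:
        q=P[n]@X;q=q[:2]/q[2];o.append(((q-([140,150] if n=="top" else [150,50]))*([2,2] if n=="top" else [400/240,1.5])+([0,0] if n=="top" else [400,0])).round(1).tolist())
    print(th,nm,o)
E
```

```text
0 lid+x [[349.2, 27.5], [521.0, 155.4]]
0 lid-x [[358.5, 106.0], [471.5, 135.5]]
0 lever out [[270.3, 221.0], [481.7, 150.7]]
0 lip mid [[170.7, 103.7], [601.2, 160.8]]
0.1 lid+x [[335.1, 24.2], [530.5, 139.3]]
0.1 lid-x [[344.2, 104.3], [480.6, 120.4]]
0.1 lever out [[265.0, 221.1], [484.3, 145.7]]
0.1 lip mid [[167.2, 104.6], [603.1, 161.5]]
```

The lid bar ends are at (347,28) and (357,103), and (473,137) on the right. That matches tilt 0 with the lid fully back, so I'm handing in.

```bash
python3 -c "from bench import close_job;print(close_job())"
```

```text
the job is handed in; nothing more can be done
None
```

The job is handed in, verdict not shown: the last pictures show all four nuts in the tray, the bin level and the lid fully back, the bottle and cup upright; the lever bar slipped from the grip on the way back, so the bin dropped the last part onto its rest by itself.

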